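# Test two spring buffers and weed out the tired one

## Robot

A 6-joint arm with a two-finger parallel gripper is mounted at the origin on the work surface. World frame = base frame: x ahead of the robot, y to its left, z up, the work surface at z = 0. Lengths are in mm, angles in rad, forces in N, time in s.
With the tool pointing down it reaches from about 350 to 875 mm from the base axis. Payload 4.2 kg.
Tool frame: the origin (TCP) lies midway between the tips of the shut fingers; the grasp point (between the pads) lies 19 mm behind it; z points along the fingers, y is the direction in which the jaws open and shut (so a half turn about z gives the same grasp; the last joint's range is limited). The gripper opens to 85 mm and grips with 20 to 120 N. Pads are 22 mm wide; open, the fingers measure 114 mm over their backs; the gripper's body (76 mm by 85 mm) begins 54 mm behind the grasp point. The pads swing forward as they close: fully open they stand 13 mm farther back than shut.
Start: joints at [1.57, 0.385, 0.008, 0, -1.194, -0.259], TCP at [160.523, 604.013, 231.312] pointing down, gripper open.
Joint ranges: [-3.14, 3.14], [-1.21, 2.06], [-1.07, 1.41], [-3.16, 2.05], [-2.99, -0.16], [-3.1, 3.1]. Speed limits (rad/s): [2.79, 2.79, 3.14, 3.14, 3.14, 3.14].

## Interface

Orientations are given as a unit quaternion [x, y, z, w].
In Python, from bench import arm gives the robot as it stands. The module is installed in compiled form; this text tells all that it offers.
- The arm moves only by the tool drive_tool, never from a script. Its argument "moves" is a list that holds one entry, the list of rows, each a list of 7 numbers: the opening, from 0 (shut) to 1 (fully open), then the shift along the tool's x, y, z in m, then the turn, a rotation vector about the tool's x, y, z in rad. In form: [[[hand, dx, dy, dz, wx, wy, wz], ...]]. A call has 1 to 20 rows; each row shifts and turns the pose as measured when the row begins, along the tool's axes as they then stand; what a row does not reach is not made up. A row lasts 1/10 s, in which the tool goes at most 50 mm and 8.59 degrees, less where a joint would pass 70% of its speed; a pose out of reach is approached as far as the arm can. A call with a gripper value outside its range is refused whole. The fingers move at their own pace and stop on an object; the grip force is fixed at half the most. Time passes only in rows, so rows that do not move let the fingers close. It gives the time, the measured TCP pose, the force and the opening at its end, in the units of the state.
- arm.read_state(): the state, without advancing time (a new reading comes with each control period).
- arm.get_image(name): name is "scene" or "top"; returns (picture, depth): 400x640x3 uint8, red, green, blue; 400x640 float32, mm along the optical axis (not along the pixel's ray), 0 where there is no reading.
- arm.camera_params(name): a dict with "fov_y" (degrees; the focal length in pixels is half the picture's height over the tangent of half this angle, whatever the lens; pixels are square), "cx", "cy" (the principal point, pixels), "world_from_camera" (4x4, takes a point from camera to world coordinates). Camera axes: x right, y down, z forward; pixel columns grow to the right and rows downward; lengths in mm; the calibration is good to about 2 mm. A picture is of the moment at which its call begins. camera_params takes no time and is no camera call.
- arm.job_done(): hands the job in, once; it reports no verdict.
The state is a dict: "clock": time; "joints": joint angles; "joint_vel": joint speeds; "joint_efforts": joint torques, N m; "position": TCP position; "ee_rot": TCP orientation; "contact_force": force on the tool from outside, world axes, zero at the start; "wrist_torque": the same for the moment, N m; "gripper_width": finger opening in mm.
Only numpy, scipy, OpenCV 4.12 (cv2) and the standard library are available. Lean on these libraries where they do the work, as an engineer would, in place of code of your own. Each camera call takes 0.05 s, during which the arm holds its last target.

## Task

One of the two look-alike washing-machine spring buffers on the spring tester has gone tired: push one cap straight down with a steady 12 N or so for a second (never more than 20 N) and, if it stays above the mark on the gauge post, do the same with the other, until you have seen the tired one's cap top sink below the mark. Stand that tired buffer gently upright on the floor of the peg basket and let go, then load the one left on the tester in the same way to make sure that its cap stays above the mark. Leave it standing in its seat, and do not disturb the bowl, the peg jar or the bottle.

Things in the scene. Friction and masses are not known exactly. Their poses are not given: they have to be found in the camera images.
- tester: spring tester: a grey metal bed 110 x 250 x 20 mm, fixed to the worktop, with two round seats in a row along its long (y) axis and a square post 16 mm thick midway between them. Origin at the centre of the bed's underside, z up, +y towards the left seat
- mark (a point): the mark: top edge of the dark crossbar (12 x 44 x 4 mm, long along the tester's y) on the gauge post, 105.5 mm above the worktop. A free cap's top stands 16.5 mm above it; under 12 N a sound one stays 6 mm above, a tired one goes 7 mm below. The crossbar begins 53 mm from a seat's centre: fingers closing along the tester's x are clear of it
- left_seat: left seat: a shallow aluminium dish 68 mm across, rim 12 mm high, inside 58 mm across with its floor 6 mm above the seat's origin; fixed on the tester 75 mm from its middle. Origin at the centre of the dish's underside, 20 mm above the worktop
- right_seat: right seat: the same dish, 75 mm to the other side (-y) of the tester's middle
- spring_1: steel spring buffer, 96 mm tall when free, 0.2 kg: round foot 50 mm across, 10 mm thick; dark coil 37 mm across; on top a round cap 30 mm across, 24 mm tall, gripped by its straight side (thin 42 mm rim at its lower edge), sliding down up to 34 mm against the coil. Origin: centre of the foot's underside, z up. Either buffer may stand in either seat; they look alike
- spring_2: the other spring buffer: same looks, sizes and origin as spring_1
- spring_1_top (a point): centre of the top face of spring_1's cap (96 mm above its foot when free); it moves down with the cap. The first 3 N do not move the cap; after that a sound spring gives 1 mm for each 0.9 N and a tired one 1 mm for each 0.38 N
- spring_2_top (a point): the same for spring_2
- basket: yellow plastic peg basket, open at the top, empty, 200 (x) x 150 (y) x 60 mm high, slatted walls and floor 4 mm thick; fixed to the worktop. Origin at the centre of its underside, z up
- bowl: bystander: glass bowl 120 mm across, 55 mm high, origin at the centre of its foot
- peg_jar: bystander: wooden jar of clothes pegs, 92 mm across, about 112 mm high, origin at the centre of its underside
- soap_bottle: bystander: white bottle 64 mm across, 160 mm high, origin at the centre of its underside
Things that resemble listed ones, but are neither listed nor needed, are in the scene too. What is shaped like the spring_1 but pink is not meant.

How it is judged (in metres and radians):
On the way, in this order (a step that is already met when the one before it is completed fails the run):
1. a buffer in its seat is loaded with about 12 N (9.5 to 15.5 N) for half a second and its cap's top lies below the mark: the tired one is found (((contact force between left_seat and spring_1 between 11.3 and 18 N and (z of spring_1 in the frame of left_seat below 0.01 m and horizontal distance between spring_1 and left_seat below 0.008 m and angle between spring_1's own z axis and vertical below 0.1 rad) and z of spring_1_top in the frame of mark below 0 m) or (contact force between right_seat and spring_1 between 11.3 and 18 N and (z of spring_1 in the frame of right_seat below 0.01 m and horizontal distance between spring_1 and right_seat below 0.008 m and angle between spring_1's own z axis and vertical below 0.1 rad) and z of spring_1_top in the frame of mark below 0 m) or (contact force between left_seat and spring_2 between 11.3 and 18 N and (z of spring_2 in the frame of left_seat below 0.01 m and horizontal distance between spring_2 and left_seat below 0.008 m and angle between spring_2's own z axis and vertical below 0.1 rad) and z of spring_2_top in the frame of mark below 0 m) or (contact force between right_seat and spring_2 between 11.3 and 18 N and (z of spring_2 in the frame of right_seat below 0.01 m and horizontal distance between spring_2 and right_seat below 0.008 m and angle between spring_2's own z axis and vertical below 0.1 rad) and z of spring_2_top in the frame of mark below 0 m))), for 0.5 s.
2. with the one buffer standing in the basket, the other, in its seat, is loaded with about 12 N (9.5 to 15.5 N) for half a second and its cap's top stays above the mark ((((x of spring_1 in the frame of basket between -0.08 and 0.08 m and y of spring_1 in the frame of basket between -0.055 and 0.055 m and z of spring_1 in the frame of basket between -0.002 and 0.012 m and angle between spring_1's own z axis and vertical below 0.15 rad) and ((contact force between left_seat and spring_2 between 11.3 and 18 N and (z of spring_2 in the frame of left_seat below 0.01 m and horizontal distance between spring_2 and left_seat below 0.008 m and angle between spring_2's own z axis and vertical below 0.1 rad) and z of spring_2_top in the frame of mark above 0 m) or (contact force between right_seat and spring_2 between 11.3 and 18 N and (z of spring_2 in the frame of right_seat below 0.01 m and horizontal distance between spring_2 and right_seat below 0.008 m and angle between spring_2's own z axis and vertical below 0.1 rad) and z of spring_2_top in the frame of mark above 0 m))) or ((x of spring_2 in the frame of basket between -0.08 and 0.08 m and y of spring_2 in the frame of basket between -0.055 and 0.055 m and z of spring_2 in the frame of basket between -0.002 and 0.012 m and angle between spring_2's own z axis and vertical below 0.15 rad) and ((contact force between left_seat and spring_1 between 11.3 and 18 N and (z of spring_1 in the frame of left_seat below 0.01 m and horizontal distance between spring_1 and left_seat below 0.008 m and angle between spring_1's own z axis and vertical below 0.1 rad) and z of spring_1_top in the frame of mark above 0 m) or (contact force between right_seat and spring_1 between 11.3 and 18 N and (z of spring_1 in the frame of right_seat below 0.01 m and horizontal distance between spring_1 and right_seat below 0.008 m and angle between spring_1's own z axis and vertical below 0.1 rad) and z of spring_1_top in the frame of mark above 0 m))))), for 0.5 s.
At the end, for the whole second after the job is handed in: One buffer (the tired one) stands upright (within 8 degrees) and at rest on the basket's floor inside its walls; the other stands upright, flat on the floor of a seat and within 8 mm of its centre, at rest ((((x of spring_1 in the frame of basket between -0.08 and 0.08 m and y of spring_1 in the frame of basket between -0.055 and 0.055 m and z of spring_1 in the frame of basket between -0.002 and 0.012 m and angle between spring_1's own z axis and vertical below 0.15 rad) and ((z of spring_2 in the frame of left_seat below 0.01 m and horizontal distance between spring_2 and left_seat below 0.008 m and angle between spring_2's own z axis and vertical below 0.1 rad) or (z of spring_2 in the frame of right_seat below 0.01 m and horizontal distance between spring_2 and right_seat below 0.008 m and angle between spring_2's own z axis and vertical below 0.1 rad))) or ((x of spring_2 in the frame of basket between -0.08 and 0.08 m and y of spring_2 in the frame of basket between -0.055 and 0.055 m and z of spring_2 in the frame of basket between -0.002 and 0.012 m and angle between spring_2's own z axis and vertical below 0.15 rad) and ((z of spring_1 in the frame of left_seat below 0.01 m and horizontal distance between spring_1 and left_seat below 0.008 m and angle between spring_1's own z axis and vertical below 0.1 rad) or (z of spring_1 in the frame of right_seat below 0.01 m and horizontal distance between spring_1 and right_seat below 0.008 m and angle between spring_1's own z axis and vertical below 0.1 rad)))) and linear speed of each of spring_1, spring_2 below 0.02 m/s); the robot touches nothing.
It fails at once if a spring is loaded with more than about 20 N while on the tester (contact force between any of left_seat, right_seat and spring_1 above 24 N or contact force between any of left_seat, right_seat and spring_2 above 24 N).
It fails at once if a buffer is dropped or slammed into the basket (more than 40 N) (contact force between basket and spring_1 above 40 N or contact force between basket and spring_2 above 40 N).
It fails at once if bowl, jar or bottle pushed by more than 30 mm or knocked over (distance of any of bowl, peg_jar, soap_bottle from where it was at the start of the episode above 0.03 m or angle between any of bowl, peg_jar, soap_bottle's own z axis and vertical above 0.4 rad).
It also fails if it takes over 72 s, if anything falls off the work surface, if the arm or the gripper's body presses on something with over 40 N, if the wrist force passes 120 N, or if a joint passes its speed limit or range.

## Working session

There is one attempt and no reset: what is moved stays moved. The work goes in short steps, Python scripts to look and compute and a tool call to move; the robot and the scene stay as the last step left them, time stands still between calls to the robot, and variables do not carry over. Pictures are saved under pics/ and viewed, and the job is handed in when it is done.

Besides the shell and the picture viewer there is one more tool, called after "Emit:" as name(argument=value, ...) on one line, values as JSON. drive_tool: Moves the arm, as the interface text tells. Its arguments: {"type":"object","properties":{"moves":{"type":"array","items":{"type":"array","items":{"type":"array","items":{"type":"number"}}}}},"required":["moves"]}

```bash
mkdir -p pics
cat > h.py <<'E'
import numpy as np, cv2
from bench import arm
def cap(name,tag):
    im,d=arm.get_image(name); cv2.imwrite(f'pics/{tag}.png',im[:,:,::-1]); np.savez(f'{tag}.npz',im=im,d=d)
    return im,d
def world(name,d):
    p=arm.camera_params(name); f=200/np.tan(np.radians(p['fov_y'])/2)
    v,u=np.mgrid[:400,:640]
    P=np.stack([(u-p['cx'])*d/f,(v-p['cy'])*d/f,d],-1)
    T=np.array(p['world_from_camera']); W=P@T[:3,:3].T+T[:3,3]; W[d==0]=np.nan
    return W
E
python3 - <<'E'
from h import *
for n in('scene','top'):
    im,d=cap(n,n+'0'); p=arm.camera_params(n); print(p['fov_y'],p['cx'],p['cy'],np.round(p['world_from_camera'],3).tolist())
print(arm.read_state())
E
```

```text
44.58128490465135 321.44475411230405 203.869378188807 [[0.843, 0.39, -0.371, 1132.378], [0.538, -0.587, 0.606, -899.644], [0.019, -0.71, -0.704, 1139.875], [0.0, 0.0, 0.0, 1.0]]
43.26208822856519 321.2537191462019 205.41738962112146 [[-0.007, -0.986, 0.166, 317.938], [-1.0, 0.006, -0.004, -0.073], [0.003, -0.166, -0.986, 1757.292], [0.0, 0.0, 0.0, 1.0]]
{'clock': 0.1, 'joints': array([ 1.56959973e+00,  3.85447630e-01,  6.74458943e-03, -4.19039305e-04,
       -1.19396940e+00, -2.58628589e-01]), 'joint_vel': array([-0.00025844, -0.00255258,  0.00201795,  0.00226415, -0.00217598,
       -0.00027836]), 'joint_efforts': array([-8.46679177e-05, -3.93321025e+01,  1.88927847e+01,  4.19783100e+00,
       -2.60120098e-03,  1.87487913e-06]), 'position': array([160.40628174, 603.52624338, 230.34565526]), 'ee_rot': array([ 9.91562752e-01, -1.29624041e-01, -7.27258684e-05,  9.55294673e-04]), 'contact_force': array([-0.08109033,  0.69148542, -1.0431798 ]), 'wrist_torque': array([-0.01658139,  0.03401766, -0.04662107]), 'gripper_width': 85.06346383204871}
```

View pics/scene0.png

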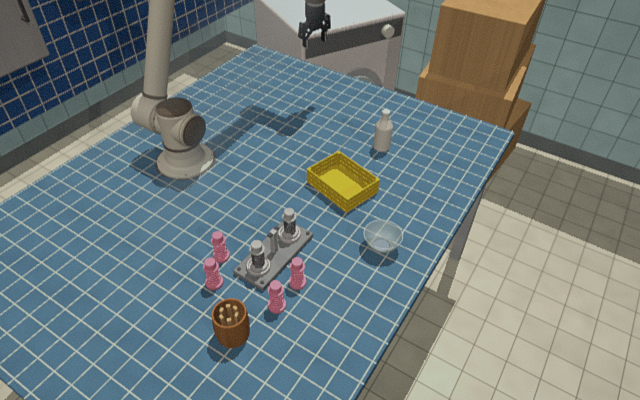

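View pics/top0.png

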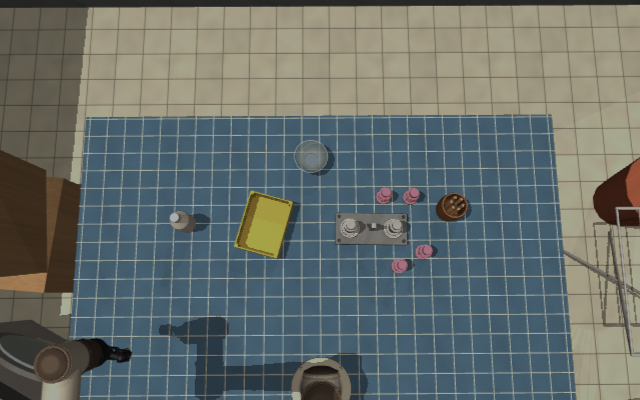

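The top view shows the tester at about (371,228) px with caps near (349,227) and (394,227). The basket is at (264,225), the bowl at (311,156), the jar at (452,207), the bottle at (182,220), and there are pink lookalikes on both sides of the tester.

Run:
```python
from h import *
d=np.load('top0.npz')['d']; im=np.load('top0.npz')['im'].astype(int); W=world('top',d)
def reg(u0,u1,v0,v1,z0,z1,m=None):
    w=W[v0:v1,u0:u1].reshape(-1,3); c=im[v0:v1,u0:u1].reshape(-1,3)
    k=(w[:,2]>z0)&(w[:,2]<z1)
    if m is not None:k&=m(c)
    return w[k]
for n,a in dict(capL=(335,362,212,242,115,130),capR=(380,408,212,242,115,130),L_seat=(335,364,210,245,26,40),R_seat=(380,408,210,245,26,40),post=(364,380,215,240,95,115),bowl=(290,332,138,176,30,60)).items():
    w=reg(*a); print(n,len(w),w.mean(0).round(1),w.min(0).round(1),w.max(0).round(1),((w.max(0)+w.min(0))/2).round(1))
bed=reg(325,420,205,252,14,24); r=cv2.minAreaRect(bed[:,:2].astype(np.float32)); print('bed',r,np.median(bed[:,2]))
y=reg(225,300,185,262,45,75,lambda c:(c[:,0]>c[:,2]+60)); print('basket rim',cv2.minAreaRect(y[:,:2].astype(np.float32)),y[:,2].max())
y=reg(225,300,185,262,-2,12,lambda c:(c[:,0]>c[:,2]+60)); print('basket floor',cv2.minAreaRect(y[:,:2].astype(np.float32)),np.median(y[:,2]))
for n,a in dict(p1=(372,394,180,204),p2=(400,424,180,205),p3=(388,410,256,275),p4=(413,436,240,262)).items():
    w=reg(*a,75,130,lambda c:(c[:,0]>c[:,1]+30)); print(n,w.mean(0).round(1), w.max(0).round(1))
# scene
d=np.load('scene0.npz')['d']; W=world('scene',d); im=np.load('scene0.npz')['im'].astype(int)
for n,a in dict(capL=(275,305,200,235,119,126),capR=(244,270,234,262,119,126)).items():
    w=reg(*a); print('scene',n,len(w),w.mean(0).round(1),((w.max(0)+w.min(0))/2).round(1),np.ptp(w,axis=0).round(1))
im=cv2.imread('pics/scene0.png'); cv2.imwrite('pics/s0c.png',cv2.resize(im[180:320,180:340],None,fx=5,fy=4,interpolation=cv2.INTER_CUBIC))
```

```text
capL 59 [ 530.8 -102.5  122.2] [ 518.1 -116.5  116.3] [545.4 -87.7 127.6] [ 531.7 -102.1  122. ]
capR 63 [ 528.5 -253.6  121.3] [ 514.7 -268.5  115. ] [ 543.3 -238.5  129.2] [ 529.  -253.5  122.1]
L_seat 162 [ 522.7 -104.1   31.1] [ 481.6 -151.2   26. ] [582.1 -58.   39.9] [ 531.9 -104.6   32.9]
R_seat 151 [ 521.2 -249.    31.2] [ 473.5 -301.9   26. ] [ 578.  -209.2   39.1] [ 525.8 -255.6   32.5]
post 54 [ 529.3 -179.1  104.3] [ 520.8 -197.9   97.7] [ 537.5 -157.2  111.6] [ 529.2 -177.5  104.7]
bowl 333 [791.5  29.1  45.1] [721.4 -28.8  30.1] [838.8  86.7  60. ] [780.1  29.   45. ]
bed ((527.1610717773438, -198.86874389648438), (293.44427490234375, 122.28376007080078), 84.77798461914062) 19.307521261958414
basket rim ((543.2559814453125, 189.58663940429688), (151.0899658203125, 200.55503845214844), 74.7509994506836) 69.45577421897315
basket floor ((546.022216796875, 192.78494262695312), (137.76864624023438, 191.31092834472656), 74.41407012939453) 3.9112738408366567
p1 [ 640.5 -223.8   89.8] [ 660.2 -206.7  103.2]
p2 [ 637.7 -318.1   90.5] [ 658.9 -301.9  105.2]
p3 [ 400.2 -268.3   90.1] [ 419.3 -250.3  101.9]
p4 [ 446.6 -354.1   90.9] [ 464.9 -336.7  102.5]
scene capL 60 [ 533.1 -103.1  122.1] [ 532.6 -102.2  122.5] [29.3 34.4  6.6]
scene capR 69 [ 531.6 -254.5  122.3] [ 530.6 -253.2  122.5] [28.6 28.8  6.2]
```

View pics/s0c.png

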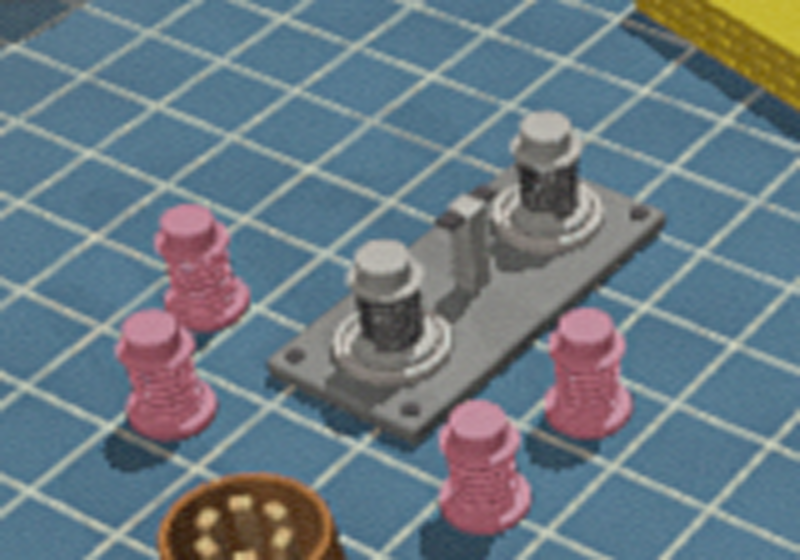

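Checks agree with the spec: cap tops are at z≈122 (expected 122) and 151 mm apart (150 nominal), and the basket is 200x151 mm. Moving over the left cap with the fingers shut.

Emit:
drive_tool(moves=[[[0, 0.0318, 0.0345, 0, 0, 0, 0], [0, 0.0318, 0.0345, 0, 0, 0, 0], [0, 0.0318, 0.0345, 0, 0, 0, 0], [0, 0.0318, 0.0345, 0, 0, 0, 0], [0, 0.0318, 0.0345, 0, 0, 0, 0], [0, 0.0318, 0.0345, 0, 0, 0, 0], [0, 0.0318, 0.0345, 0, 0, 0, 0], [0, 0.0318, 0.0345, 0, 0, 0, 0], [0, 0.0318, 0.0345, 0, 0, 0, 0], [0, 0.0318, 0.0345, 0, 0, 0, 0], [0, 0.0318, 0.0345, 0, 0, 0, 0], [0, 0.0318, 0.0345, 0, 0, 0, 0], [0, 0.0318, 0.0345, 0, 0, 0, 0], [0, 0.0318, 0.0345, 0, 0, 0, 0], [0, 0.0318, 0.0345, 0, 0, 0, 0], [0, 0.0318, 0.0345, 0, 0, 0, 0], [0, 0.0318, 0.0345, 0, 0, 0, 0]]])

```text
clock: 1.8
position: [541.1, -127.3, 228.3]
ee_rot: [0.992, -0.124, -0.001, 0.004]
contact_force: [1.1, 1.5, 0.5]
gripper_width: 0.1
```

Emit:
drive_tool(moves=[[[0, 0, 0, 0, 0, 0, 0.14], [0, 0, 0, 0, 0, 0, 0.14], [0, 0, 0, 0, 0, 0, 0.14], [0, 0, 0, 0, 0, 0, 0.14], [0, 0, 0, 0, 0, 0, 0.14], [0, 0, 0, 0, 0, 0, 0.14], [0, 0, 0, 0, 0, 0, 0.14], [0, 0, 0, 0, 0, 0, 0.14], [0, 0, 0, 0, 0, 0, 0.14], [0, 0, 0, 0, 0, 0, 0.05], [0, 0, 0, 0, 0, 0, 0]]])

```text
clock: 2.9
position: [539.3, -134.6, 219.9]
ee_rot: [-0.687, 0.727, 0.004, -0.009]
contact_force: [0.9, -0.3, 0.2]
gripper_width: 0.4
```

```bash
cat >> h.py <<'E'
from scipy.spatial.transform import Rotation as R
def to(x,y,z,yawx=-np.pi/2):
    s=arm.read_state(); r=R.from_quat(s['ee_rot']); 
    tgt=R.from_matrix(np.array([[np.cos(yawx),np.sin(yawx),0],[np.sin(yawx),-np.cos(yawx),0],[0,0,-1]]))
    print('clk',s['clock'],'pos',s['position'].round(1),'w',round(s['gripper_width'],1),'F',s['contact_force'].round(2),'j',s['joints'].round(2))
    print('d tool mm',r.inv().apply(np.array([x,y,z])-s['position']).round(1),'rotvec',(r.inv()*tgt).as_rotvec().round(4))
E
python3 -c "
from h import *; to(531.5,-102.5,130)"
```

```text
clk 2.9 pos [ 539.3 -134.6  219.9] w 0.4 F [ 0.86 -0.33  0.18] j [ 0.05  0.28 -0.17  0.01 -1.13 -0.11]
d tool mm [-32.2   8.   89.8] rotvec [ 0.0185 -0.0066 -0.0562]
```

Emit:
drive_tool(moves=[[[0, -0.0107, 0.0027, 0.023, 0.006, -0.002, -0.019], [0, -0.0107, 0.0027, 0.023, 0.006, -0.002, -0.019], [0, -0.0107, 0.0027, 0.023, 0.006, -0.002, -0.019], [0, 0, 0, 0, 0, 0, 0], [0, 0, 0, 0, 0, 0, 0]]])

```text
clock: 3.4
position: [531.8, -102.2, 149.3]
ee_rot: [0.71, -0.704, 0.001, -0.0]
contact_force: [0.3, -0.0, 0.4]
gripper_width: -0.1
```

```bash
python3 -c "
from h import *; to(531.5,-102.5,123)"
```

```text
clk 3.4 pos [ 531.8 -102.2  149.3] w -0.1 F [ 0.35 -0.03  0.35] j [ 0.11  0.32 -0.32  0.   -0.93 -0.1 ]
d tool mm [ 0.3  0.3 26.3] rotvec [-0.0012 -0.0011  0.0081]
```

Emit:
drive_tool(moves=[[[0, 0, 0, 0.011, 0, 0, 0], [0, 0, 0, 0.01, 0, 0, 0], [0, 0, 0, 0, 0, 0, 0], [0, 0, 0, 0, 0, 0, 0]]])

```text
clock: 3.8
position: [534.0, -103.4, 129.2]
ee_rot: [0.71, -0.704, 0.003, -0.002]
contact_force: [-1.4, 0.2, 0.1]
gripper_width: -0.1
```

Emit:
drive_tool(moves=[[[0, 0, 0, 0.002, 0, 0, 0], [0, 0, 0, 0.002, 0, 0, 0]]])

```text
clock: 4.0
position: [534.7, -103.6, 125.7]
ee_rot: [0.71, -0.704, 0.003, -0.002]
contact_force: [-0.7, -0.3, 0.0]
gripper_width: 0.1
```

Emit:
drive_tool(moves=[[[0, 0, 0, 0.001, 0, 0, 0], [0, 0, 0, 0.001, 0, 0, 0]]])

```text
clock: 4.2
position: [534.9, -103.7, 123.7]
ee_rot: [0.71, -0.704, 0.003, -0.002]
contact_force: [0.3, -0.9, 0.1]
gripper_width: 0.2
```

Emit:
drive_tool(moves=[[[0, -0.001, 0.003, -0.001, 0, 0, 0], [0, 0, 0, 0, 0, 0, 0]]])

```text
clock: 4.4
position: [531.5, -102.6, 124.7]
ee_rot: [0.71, -0.705, 0.003, -0.002]
contact_force: [0.5, 0.0, 0.3]
gripper_width: 0.1
```

Emit:
drive_tool(moves=[[[0, 0, 0, 0.002, 0, 0, 0], [0, 0, 0, 0.002, 0, 0, 0]]])

```text
clock: 4.6
position: [531.8, -102.6, 121.2]
ee_rot: [0.71, -0.704, 0.004, -0.003]
contact_force: [-1.3, 0.6, 2.4]
gripper_width: 0.0
```

Emit:
drive_tool(moves=[[[0, 0, 0, 0.002, 0, 0, 0], [0, 0, 0, 0.002, 0, 0, 0]]])

```text
clock: 4.8
position: [532.0, -102.7, 118.1]
ee_rot: [0.71, -0.704, 0.004, -0.003]
contact_force: [-2.5, 0.4, 6.3]
gripper_width: -0.2
```

Emit:
drive_tool(moves=[[[0, 0, 0, 0.002, 0, 0, 0], [0, 0, 0, 0.001, 0, 0, 0]]])

```text
clock: 5.0
position: [532.3, -102.8, 116.6]
ee_rot: [0.71, -0.704, 0.005, -0.003]
contact_force: [-2.3, 0.6, 8.2]
gripper_width: 0.0
```

Emit:
drive_tool(moves=[[[0, 0, 0, 0.001, 0, 0, 0], [0, 0, 0, 0.001, 0, 0, 0]]])

```text
clock: 5.2
position: [532.8, -103.0, 116.5]
ee_rot: [0.711, -0.704, 0.005, -0.003]
contact_force: [-2.4, 0.4, 7.5]
gripper_width: -0.1
```

Emit:
drive_tool(moves=[[[0, 0, 0, 0.003, 0, 0, 0], [0, 0, 0, 0.003, 0, 0, 0]]])

```text
clock: 5.4
position: [533.5, -103.2, 113.2]
ee_rot: [0.711, -0.703, 0.007, -0.003]
contact_force: [-3.0, 0.3, 10.9]
gripper_width: -0.1
```

Emit:
drive_tool(moves=[[[0, 0, 0, 0.003, 0, 0, 0]]])

```text
clock: 5.5
position: [533.9, -103.4, 111.8]
ee_rot: [0.711, -0.703, 0.007, -0.003]
contact_force: [-4.1, 1.6, 12.1]
gripper_width: -0.0
```

Emit:
drive_tool(moves=[[[0, 0, 0.0004, 0.0015, 0, 0, 0], [0, 0, 0.0004, 0.0015, 0, 0, 0], [0, 0, 0.0004, 0.0015, 0, 0, 0], [0, 0, 0.0004, 0.0015, 0, 0, 0]]])

```text
clock: 5.9
position: [534.3, -103.7, 113.1]
ee_rot: [0.713, -0.702, 0.01, -0.004]
contact_force: [-4.1, 1.3, 11.5]
gripper_width: -0.3
```

Emit:
drive_tool(moves=[[[0, 0, 0.0004, 0.0015, 0, 0, 0], [0, 0, 0.0004, 0.0015, 0, 0, 0], [0, 0, 0.0004, 0.0015, 0, 0, 0], [0, 0, 0.0004, 0.0015, 0, 0, 0]]])

```text
clock: 6.3
position: [535.1, -104.0, 114.3]
ee_rot: [0.714, -0.7, 0.013, -0.006]
contact_force: [-2.4, 1.4, 11.0]
gripper_width: -0.0
```

Run:
```python
from h import *
im,d=cap('scene','s1'); cv2.imwrite('pics/s1c.png',cv2.resize(im[180:320,180:340,::-1],None,fx=5,fy=4,interpolation=cv2.INTER_CUBIC)); to(531.5,-102.5,160)
```

```text
clk 6.35 pos [ 535.1 -104.   114.3] w -0.1 F [-2.98  1.   10.4 ] j [ 0.11  0.35 -0.38  0.02 -0.82 -0.11]
d tool mm [ -1.1   2.3 -45.8] rotvec [-0.0279 -0.0101  0.0186]
```

View pics/s1c.png

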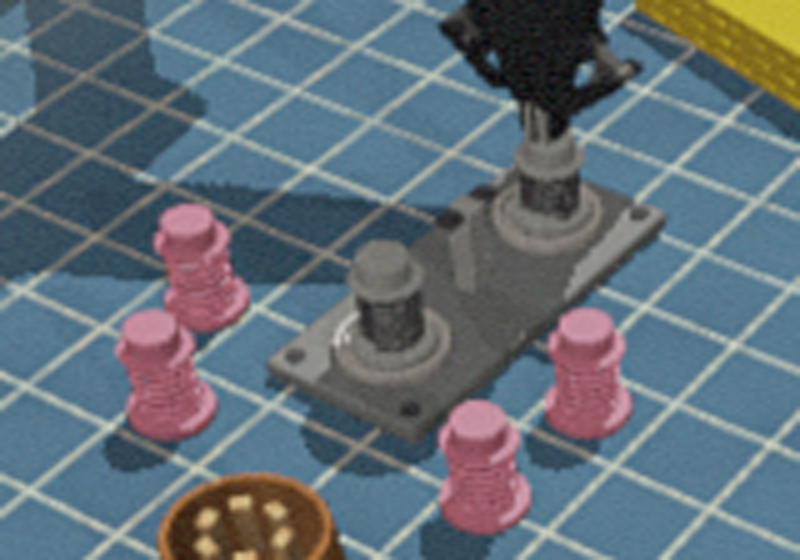

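The left buffer behaves as sound: at about 11–12 N its cap is at z≈112–114, well above the 105.5 mm mark. Lifting and going to the right cap.

Emit:
drive_tool(moves=[[[0, 0, 0, -0.02, 0, 0, 0], [0, 0, 0.001, -0.02, -0.014, -0.005, 0.009], [0, 0.036, 0.0015, 0, -0.014, -0.005, 0.009], [0, 0.038, 0.001, -0.001, 0, 0, 0], [0, 0.038, 0.001, -0.001, 0, 0, 0], [0, 0.038, 0.001, -0.001, 0, 0, 0], [0, 0, 0, 0, 0, 0, 0], [0, 0, 0, 0, 0, 0, 0]]])

```text
clock: 7.15
position: [530.2, -257.8, 157.4]
ee_rot: [0.708, -0.706, 0.0, -0.001]
contact_force: [-0.4, 0.5, 0.5]
gripper_width: 0.3
```

```bash
python3 -c "
from h import *; to(529.8,-253.5,125)"
```

```text
clk 7.15 pos [ 530.2 -257.8  157.4] w 0.3 F [-0.37  0.46  0.45] j [-0.18  0.39 -0.19 -0.   -1.    0.18]
d tool mm [-4.3  0.5 32.4] rotvec [-0.0017  0.0009  0.0029]
```

Emit:
drive_tool(moves=[[[0, -0.002, 0.001, 0.01, 0, 0, 0], [0, -0.0025, 0.001, 0.01, 0, 0, 0], [0, -0.0005, 0.001, 0.009, 0, 0, 0], [0, 0, 0, 0, 0, 0, 0]]])

```text
clock: 7.55
position: [526.3, -248.8, 124.4]
ee_rot: [0.709, -0.705, -0.001, -0.001]
contact_force: [-0.1, -0.3, 0.5]
gripper_width: -0.1
```

```bash
python3 -c "
from h import *; to(529.8,-253.5,122)"
```

```text
clk 7.55 pos [ 526.3 -248.8  124.4] w -0.1 F [-0.14 -0.32  0.47] j [-0.16  0.41 -0.24 -0.   -0.92  0.17]
d tool mm [ 4.7 -3.5  2.4] rotvec [0.001  0.0024 0.0063]
```

Emit:
drive_tool(moves=[[[0, 0.0047, -0.0035, 0, 0, 0, 0], [0, 0, 0, 0.002, 0, 0, 0], [0, 0, 0, 0.002, 0, 0, 0], [0, 0, 0, 0.002, 0, 0, 0]]])

```text
clock: 7.95
position: [531.1, -253.1, 119.3]
ee_rot: [0.71, -0.704, -0.0, -0.0]
contact_force: [-1.7, 0.1, 3.8]
gripper_width: -0.1
```

Emit:
drive_tool(moves=[[[0, 0, 0, 0.003, 0, 0, 0], [0, 0, 0, 0.003, 0, 0, 0]]])

```text
clock: 8.15
position: [531.4, -253.4, 114.5]
ee_rot: [0.71, -0.704, 0.0, -0.001]
contact_force: [-1.5, 0.9, 5.6]
gripper_width: 0.0
```

Emit:
drive_tool(moves=[[[0, 0, 0, 0.003, 0, 0, 0], [0, 0, 0, 0.003, 0, 0, 0]]])

```text
clock: 8.35
position: [531.5, -253.5, 109.7]
ee_rot: [0.71, -0.704, 0.001, -0.001]
contact_force: [-2.2, 1.2, 7.5]
gripper_width: -0.2
```

Emit:
drive_tool(moves=[[[0, 0, 0.0003, 0.0035, 0, 0, 0], [0, 0, 0.0003, 0.0035, 0, 0, 0], [0, 0, 0.0003, 0.0035, 0, 0, 0]]])

```text
clock: 8.65
position: [531.3, -253.7, 102.4]
ee_rot: [0.711, -0.703, 0.002, -0.001]
contact_force: [-2.4, 2.8, 10.4]
gripper_width: -0.0
```

Emit:
drive_tool(moves=[[[0, 0, 0.0003, 0.004, 0, 0, 0], [0, 0, 0.0003, 0.003, 0, 0, 0]]])

```text
clock: 8.85
position: [531.3, -253.6, 98.3]
ee_rot: [0.711, -0.703, 0.003, -0.002]
contact_force: [-3.6, 3.2, 11.1]
gripper_width: -0.2
```

Emit:
drive_tool(moves=[[[0, 0, 0.0003, 0.0025, 0, 0, 0], [0, 0, 0.0003, 0.002, 0, 0, 0], [0, 0, 0.0003, 0.002, 0, 0, 0], [0, 0, 0.0003, 0.002, 0, 0, 0]]])

```text
clock: 9.25
position: [531.2, -253.4, 97.0]
ee_rot: [0.712, -0.702, 0.006, -0.003]
contact_force: [-3.9, 3.1, 12.3]
gripper_width: -0.2
```

Emit:
drive_tool(moves=[[[0, 0, 0.0003, 0.002, -0.003, 0, 0], [0, 0, 0.0003, 0.002, -0.003, 0, 0], [0, 0, 0.0003, 0.002, -0.003, 0, 0], [0, 0, 0.0003, 0.002, -0.003, 0, 0]]])

```text
clock: 9.65
position: [531.2, -253.4, 96.8]
ee_rot: [0.713, -0.701, 0.004, 0.001]
contact_force: [-3.3, 3.5, 11.6]
gripper_width: -0.0
```

Run:
```python
from h import *
im,d=cap('scene','s2'); cv2.imwrite('pics/s2c.png',cv2.resize(im[180:320,180:340,::-1],None,fx=5,fy=4,interpolation=cv2.INTER_CUBIC)); to(529.8,-253.5,160)
```

```text
clk 9.7 pos [ 531.3 -253.4   96.8] w -0.0 F [-4.67  2.71 12.02] j [-0.17  0.45 -0.27  0.01 -0.85  0.18]
d tool mm [  0.6   1.2 -63.2] rotvec [-0.0048 -0.0072  0.0166]
```

View pics/s2c.png

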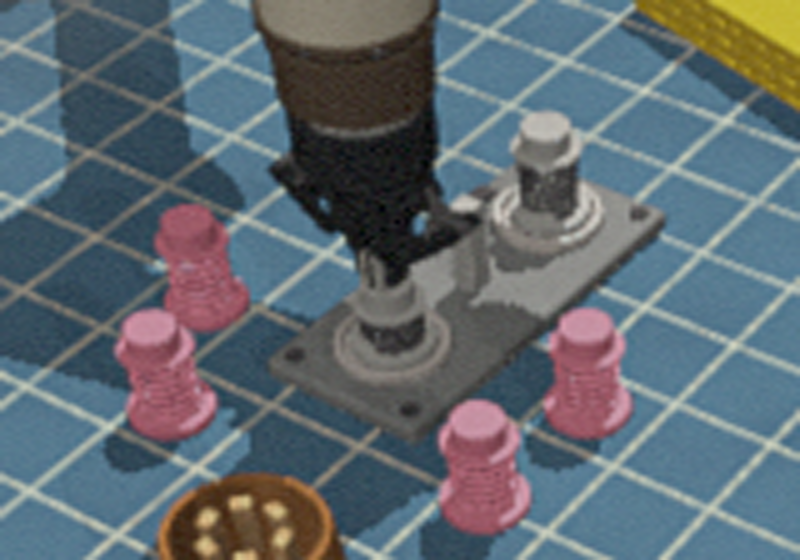

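The right buffer is the tired one: at about 12 N its cap top sits at z≈97, roughly 8.5 mm below the mark. The picture shows the cap pushed well down at crop (390,290). Holding a little longer, then releasing.

Emit:
drive_tool(moves=[[[0, 0, 0.0003, 0.002, 0, 0, 0], [0, 0, 0.0003, 0.002, 0, 0, 0], [0, 0, 0.0003, 0.002, 0, 0, 0]]])

```text
clock: 10.0
position: [531.2, -253.4, 96.6]
ee_rot: [0.714, -0.701, 0.006, 0.0]
contact_force: [-3.2, 2.8, 12.8]
gripper_width: -0.1
```

Emit:
drive_tool(moves=[[[0, 0, 0, -0.005, 0, 0, 0], [0, 0, 0, -0.01, 0, 0, 0], [0, 0, 0, -0.01, 0, 0, 0], [0, 0, 0, -0.02, 0, 0, 0], [0.65, 0, 0.001, -0.02, 0, -0.005, 0.008], [0.65, 0, 0, -0.005, 0, 0, 0.008], [0.65, 0, 0, 0, 0, 0, 0], [0.65, 0, 0, 0, 0, 0, 0], [0.65, 0, 0, 0, 0, 0, 0]]])

```text
clock: 10.9
position: [529.0, -252.0, 167.4]
ee_rot: [0.707, -0.707, 0.004, -0.002]
contact_force: [0.7, -0.1, 0.9]
gripper_width: 55.3
```

```bash
python3 -c "
from h import *; to(529.8,-253.5,101)"
```

```text
clk 10.9 pos [ 529.  -252.   167.4] w 55.3 F [ 0.73 -0.1   0.88] j [-0.17  0.37 -0.19  0.   -1.01  0.17]
d tool mm [ 1.3 -0.2 66.4] rotvec [-0.0087 -0.0025  0.001 ]
```

Emit:
drive_tool(moves=[[[0.65, 0.001, -0.001, 0.012, -0.004, -0.002, 0], [0.65, 0, -0.001, 0.012, -0.004, 0, 0], [0.65, 0, -0.001, 0.011, 0, 0, 0], [0.65, 0, -0.001, 0, 0, 0, 0]]])

```text
clock: 11.3
position: [531.5, -252.5, 125.7]
ee_rot: [0.707, -0.707, -0.003, 0.002]
contact_force: [-0.3, -0.8, -0.9]
gripper_width: 55.6
```

```bash
python3 -c "
from h import *; to(529.8,-253.5,101)"
```

```text
clk 11.3 pos [ 531.5 -252.5  125.7] w 55.6 F [-0.33 -0.8  -0.87] j [-0.17  0.42 -0.22 -0.   -0.93  0.17]
d tool mm [ 1.   1.6 24.7] rotvec [0.0063 0.0017 0.0004]
```

Emit:
drive_tool(moves=[[[0.65, 0.0005, 0.001, 0.008, 0.003, 0.001, 0], [0.65, 0.0005, 0.001, 0.007, 0.003, 0, 0], [0.65, 0, 0, 0.003, 0, 0, 0], [0.65, 0, 0, 0, 0, 0, 0]]])

```text
clock: 11.7
position: [529.2, -253.6, 105.2]
ee_rot: [0.707, -0.707, -0.001, 0.0]
contact_force: [-0.1, -0.3, 0.7]
gripper_width: 55.3
```

```bash
python3 -c "
from h import *; to(529.8,-253.5,101)"
```

```text
clk 11.7 pos [ 529.2 -253.6  105.2] w 55.3 F [-0.07 -0.34  0.71] j [-0.17  0.44 -0.25 -0.   -0.88  0.17]
d tool mm [-0.1 -0.6  4.2] rotvec [0.0014 0.0006 0.0006]
```

Emit:
drive_tool(moves=[[[0.65, 0, -0.0005, 0.003, 0, 0, 0], [0.3, 0, 0, -0.0007, 0, 0, 0], [0.3, 0, 0, -0.0007, 0, 0, 0], [0.2, 0, 0, -0.0007, 0, 0, 0], [0.1, 0, 0, -0.0007, 0, 0, 0], [0, 0, 0, -0.0007, 0, 0, 0], [0, 0, 0, -0.0007, 0, 0, 0]]])

```text
clock: 12.4
position: [529.5, -253.4, 106.7]
ee_rot: [0.707, -0.707, -0.001, -0.0]
contact_force: [0.3, -0.7, -1.7]
gripper_width: 27.8
```

Run:
```python
from h import *
im,d=cap('scene','s3'); cv2.imwrite('pics/s3c.png',cv2.resize(im[180:320,180:340,::-1],None,fx=5,fy=4,interpolation=cv2.INTER_CUBIC)); to(529.8,-253.5,101)
```

```text
clk 12.45 pos [ 529.6 -253.4  106.8] w 27.9 F [-0.78  0.22 -2.2 ] j [-0.17  0.44 -0.25 -0.   -0.88  0.17]
d tool mm [ 0.1 -0.2  5.8] rotvec [0.0007 0.0011 0.0002]
```

View pics/s3c.png

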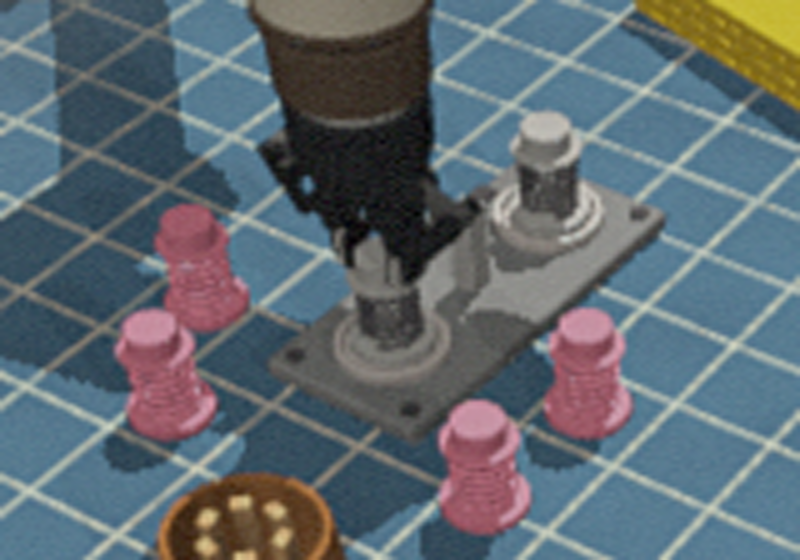

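Gripped with about 28 mm opening, both pads on the cap, and about 2 N of weight is showing. Lifting so the foot clears the left buffer.

Emit:
drive_tool(moves=[[[0, 0, 0, -0.01, 0, 0, 0], [0, 0, 0, -0.012, 0, 0, 0], [0, 0, 0, -0.02, 0, 0, 0], [0, 0, 0, -0.03, 0, 0, 0], [0, 0, 0, -0.03, 0, 0, 0], [0, 0, 0, -0.03, 0, 0, 0], [0, 0, 0, -0.005, 0, 0, 0], [0, 0, 0, -0.001, 0, 0, 0]]])

```text
clock: 13.25
position: [529.2, -253.6, 255.7]
ee_rot: [-0.707, 0.707, -0.001, 0.001]
contact_force: [-0.4, 0.1, -3.6]
gripper_width: 28.1
```

Run:
```python
from h import *
im,d=cap('scene','s4'); cv2.imwrite('pics/s4c.png',cv2.resize(im[140:280,180:340,::-1],None,fx=5,fy=4,interpolation=cv2.INTER_CUBIC)); to(544.5,191,230)
```

```text
clk 13.3 pos [ 529.4 -253.8  255.9] w 27.8 F [ 0.79 -0.67 -1.39] j [-0.17  0.3  -0.05 -0.   -1.21  0.17]
d tool mm [-444.8  -15.1   25.8] rotvec [-0.0026 -0.0003  0.0002]
```

View pics/s4c.png

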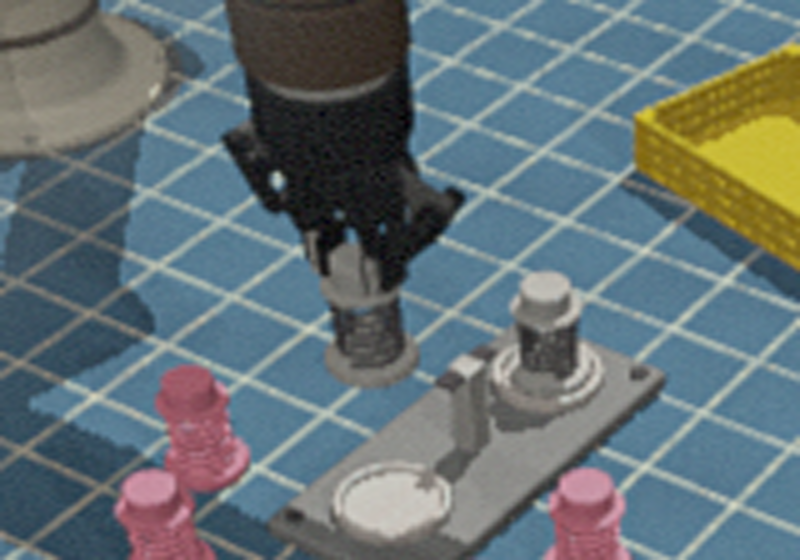

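The buffer hangs upright in the gripper with its foot at crop (372,365). The right seat is empty and the left buffer is undisturbed. Carrying it to the basket.

Emit:
drive_tool(moves=[[[0, -0.015, -0.0005, -0.001, 0, 0, 0], [0, -0.03, -0.001, -0.001, 0, 0, 0], [0, -0.04, -0.0015, -0.001, 0, 0, 0], [0, -0.045, -0.0015, -0.001, 0, 0, 0], [0, -0.045, -0.0015, -0.001, 0, 0, 0], [0, -0.045, -0.0015, -0.001, 0, 0, 0], [0, -0.045, -0.0015, -0.001, 0, 0, 0], [0, -0.045, -0.0015, -0.001, 0, 0, 0], [0, -0.045, -0.0015, -0.001, 0, 0, 0], [0, -0.04, -0.0015, -0.001, 0, 0, 0], [0, -0.03, -0.001, -0.001, 0, 0, 0], [0, -0.015, -0.001, -0.001, 0, 0, 0], [0, -0.005, 0, -0.001, 0, 0, 0], [0, 0, 0, -0.001, 0, 0, 0]]])

```text
clock: 14.7
position: [533.0, 213.1, 247.9]
ee_rot: [-0.707, 0.707, 0.01, -0.016]
contact_force: [-0.6, 0.0, -2.6]
gripper_width: 27.8
```

```bash
python3 -c "
from h import *; to(544.5,191,100)"
```

```text
clk 14.7 pos [533.  213.1 247.9] w 27.8 F [-0.57  0.03 -2.58] j [ 0.65  0.31 -0.06 -0.02 -1.24 -0.65]
d tool mm [ 21.  -17.  147.6] rotvec [ 0.0373 -0.0077 -0.0011]
```

Emit:
drive_tool(moves=[[[0, 0.01, -0.006, 0, 0.018, -0.004, 0], [0, 0.01, -0.006, 0, 0.018, -0.004, 0], [0, 0, 0, 0.015, 0, 0, 0], [0, 0, 0, 0.02, 0, 0, 0], [0, 0, 0, 0.02, 0, 0, 0], [0, 0, 0, 0.02, 0, 0, 0], [0, 0, 0, 0.015, 0, 0, 0], [0, 0, 0, 0, 0, 0, 0], [0, 0, 0, -0.001, 0, 0, 0]]])

```text
clock: 15.6
position: [548.3, 174.7, 158.8]
ee_rot: [-0.701, 0.714, -0.003, 0.003]
contact_force: [0.2, 0.1, -0.9]
gripper_width: 28.3
```

Run:
```python
from h import *
im,d=cap('scene','s5'); cv2.imwrite('pics/s5c.png',cv2.resize(im[90:230,270:430,::-1],None,fx=5,fy=4,interpolation=cv2.INTER_CUBIC)); to(544.5,191,100)
```

```text
clk 15.65 pos [548.3 174.8 159.2] w 27.9 F [ 0.32 -0.09 -2.88] j [ 0.59  0.36 -0.23  0.01 -0.98 -0.61]
d tool mm [-16.1   4.6  59.1] rotvec [-0.0086  0.0006 -0.0185]
```

View pics/s5c.png

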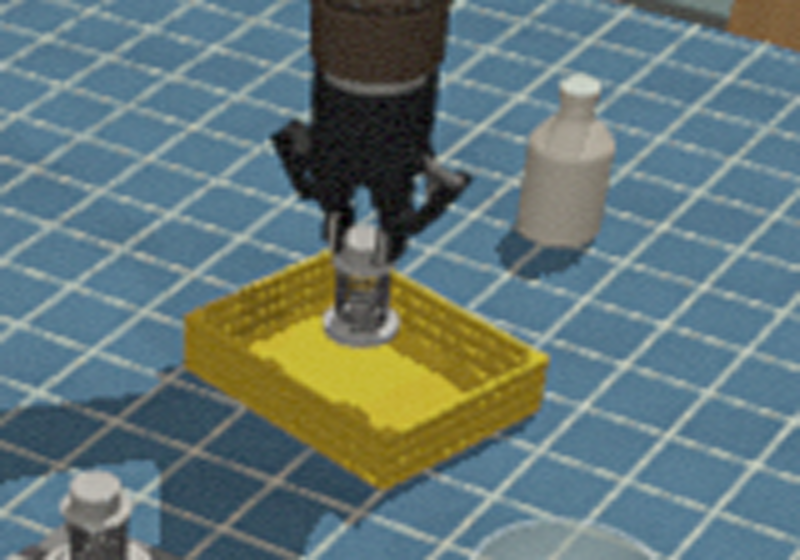

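The buffer hangs upright above the basket with its foot at crop (360,325). Centring it and lowering.

Emit:
drive_tool(moves=[[[0, -0.008, 0.002, 0, -0.004, 0, -0.009], [0, -0.007, 0.001, 0, -0.004, 0, -0.009], [0, 0, 0, 0.01, 0, 0, 0], [0, 0, 0, 0.015, 0, 0, 0], [0, 0, 0, 0.015, 0, 0, 0], [0, 0, 0, 0, 0, 0, 0]]])

```text
clock: 16.25
position: [547.5, 193.1, 121.1]
ee_rot: [0.708, -0.706, 0.001, -0.005]
contact_force: [-0.6, 0.1, -1.3]
gripper_width: 27.9
```

```bash
python3 -c "
from h import *; to(544.5,191,85)"
```

```text
clk 16.25 pos [547.5 193.1 121.1] w 27.9 F [-0.63  0.06 -1.32] j [ 0.62  0.41 -0.26 -0.   -0.9  -0.62]
d tool mm [ 2.3  3.3 36.1] rotvec [-0.0078  0.0057  0.0026]
```

Emit:
drive_tool(moves=[[[0, 0, 0, 0.008, -0.004, 0.003, 0], [0, 0, 0, 0.008, -0.004, 0.003, 0], [0, 0, 0, 0.006, 0, 0, 0], [0, 0, 0, 0.002, 0, 0, 0], [0, 0, 0, 0, 0, 0, 0]]])

```text
clock: 16.75
position: [548.4, 194.2, 96.0]
ee_rot: [0.709, -0.706, 0.0, -0.0]
contact_force: [-0.3, -0.5, -2.3]
gripper_width: 27.6
```

Emit:
drive_tool(moves=[[[0, 0, 0, 0.002, 0, 0, 0], [0, 0, 0, 0.002, 0, 0, 0]]])

```text
clock: 16.95
position: [548.9, 194.4, 92.5]
ee_rot: [0.709, -0.706, 0.001, -0.001]
contact_force: [0.2, -0.0, -1.9]
gripper_width: 27.6
```

Emit:
drive_tool(moves=[[[0, 0, 0, 0.002, 0, 0, 0], [0, 0, 0, 0.001, 0, 0, 0]]])

```text
clock: 17.15
position: [549.1, 194.5, 89.6]
ee_rot: [0.709, -0.706, 0.001, -0.001]
contact_force: [-0.3, 1.0, -2.0]
gripper_width: 27.5
```

Emit:
drive_tool(moves=[[[0, 0, 0, 0.002, 0, 0, 0], [0, 0, 0, 0.001, 0, 0, 0]]])

```text
clock: 17.35
position: [549.2, 194.5, 86.5]
ee_rot: [0.709, -0.706, 0.001, -0.002]
contact_force: [0.2, 0.0, -2.1]
gripper_width: 27.7
```

Emit:
drive_tool(moves=[[[0, 0, 0, 0.001, 0, 0, 0], [0, 0, 0, 0.001, 0, 0, 0]]])

```text
clock: 17.55
position: [549.2, 194.5, 84.4]
ee_rot: [0.709, -0.706, 0.001, -0.002]
contact_force: [-0.6, -0.6, -1.3]
gripper_width: 27.6
```

Emit:
drive_tool(moves=[[[0, 0, 0, 0.001, 0, 0, 0], [0, 0, 0, 0.001, 0, 0, 0]]])

```text
clock: 17.75
position: [549.5, 194.6, 82.4]
ee_rot: [0.709, -0.706, 0.001, -0.002]
contact_force: [0.2, 0.2, 2.8]
gripper_width: 28.0
```

Contact is felt: force went from −2 N to +3 N, with the TCP at 82.4. Releasing.

Emit:
drive_tool(moves=[[[0, 0, 0, -0.001, 0, 0, 0], [0.45, 0, 0, -0.0007, 0, 0, 0], [0.6, 0, 0, -0.001, 0, 0, 0], [0.65, 0, 0, -0.001, 0, 0, 0], [0.65, 0, 0, -0.001, 0, 0, 0]]])

```text
clock: 18.25
position: [550.7, 195.2, 88.9]
ee_rot: [0.709, -0.705, 0.002, -0.003]
contact_force: [0.2, 0.0, -0.2]
gripper_width: 55.6
```

Run:
```python
from h import *
im,d=cap('scene','s6'); cv2.imwrite('pics/s6c.png',cv2.resize(im[90:230,270:430,::-1],None,fx=5,fy=4,interpolation=cv2.INTER_CUBIC)); to(544.5,191,100)
```

```text
clk 18.3 pos [550.8 195.3  89.1] w 55.6 F [0.35 0.78 0.7 ] j [ 0.62  0.45 -0.28  0.   -0.83 -0.62]
d tool mm [  4.2   6.3 -10.9] rotvec [-0.0076  0.0027  0.0051]
```

View pics/s6c.png

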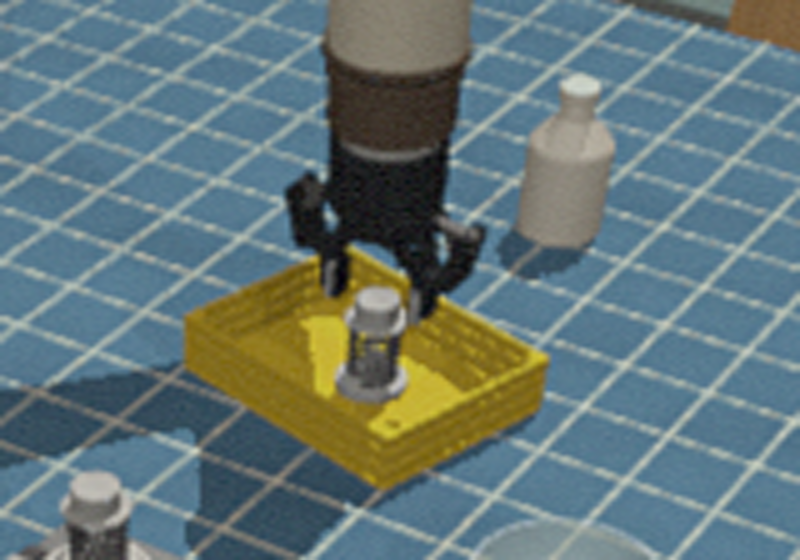

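The buffer stands upright on the basket floor, base at crop (372,385), with the fingers clear. Lifting away and returning to the left buffer.

Emit:
drive_tool(moves=[[[0.65, 0, 0, -0.015, 0, 0, 0], [0.65, 0, 0, -0.03, 0, 0, 0], [0.65, 0, 0, -0.04, 0, 0, 0], [0, 0, 0, -0.01, 0, 0, 0], [0, 0.03, 0.002, -0.001, 0, 0, 0], [0, 0.045, 0.003, -0.001, 0, 0, 0], [0, 0.045, 0.003, -0.001, 0, 0, 0], [0, 0.045, 0.003, -0.001, 0, 0, 0], [0, 0.045, 0.003, -0.001, 0, 0, 0], [0, 0.04, 0.003, -0.001, 0, 0, 0], [0, 0.03, 0.002, -0.001, 0, 0, 0], [0, 0, 0, -0.001, 0, 0, 0], [0, 0, 0, -0.001, 0, 0, 0]]])

```text
clock: 19.6
position: [531.4, -94.1, 195.4]
ee_rot: [0.71, -0.704, 0.002, -0.004]
contact_force: [0.4, -0.5, 0.1]
gripper_width: 0.0
```

```bash
python3 -c "
from h import *; to(531.5,-102.5,135)"
```

```text
clk 19.6 pos [531.4 -94.1 195.4] w 0.0 F [ 0.43 -0.51  0.11] j [ 0.12  0.27 -0.26 -0.   -1.04 -0.11]
d tool mm [ 8.6  0.5 60.3] rotvec [-0.0084  0.0036  0.0077]
```

Emit:
drive_tool(moves=[[[0, 0.005, 0.001, 0.01, -0.004, 0.002, 0.004], [0, 0.004, 0.001, 0.015, -0.004, 0.002, 0.004], [0, 0, 0.001, 0.015, 0, 0, 0], [0, 0, 0.001, 0.012, 0, 0, 0], [0, 0, 0, 0, 0, 0, 0]]])

```text
clock: 20.1
position: [527.3, -99.5, 138.9]
ee_rot: [0.709, -0.705, -0.001, 0.001]
contact_force: [-0.6, 0.2, -0.2]
gripper_width: 0.2
```

```bash
python3 -c "
from h import *; to(531.5,-102.5,124)"
```

```text
clk 20.1 pos [527.3 -99.5 138.9] w 0.2 F [-0.57  0.25 -0.18] j [ 0.12  0.32 -0.34 -0.   -0.91 -0.11]
d tool mm [ 3.  -4.2 14.9] rotvec [0.0016 0.0002 0.0048]
```

Emit:
drive_tool(moves=[[[0, 0.003, -0.003, 0.006, 0, 0, 0], [0, 0, 0, 0.006, 0, 0, 0], [0, 0, 0, 0, 0, 0, 0]]])

```text
clock: 20.4
position: [531.3, -101.2, 125.9]
ee_rot: [0.71, -0.704, -0.0, 0.001]
contact_force: [0.8, 0.1, -0.2]
gripper_width: -0.0
```

Emit:
drive_tool(moves=[[[0, 0, 0, 0.002, 0, 0, 0], [0, 0, 0, 0.002, 0, 0, 0]]])

```text
clock: 20.6
position: [532.0, -101.1, 122.4]
ee_rot: [0.71, -0.704, 0.0, -0.0]
contact_force: [0.0, -0.5, 0.1]
gripper_width: -0.2
```

Emit:
drive_tool(moves=[[[0, 0, 0, 0.003, 0, 0, 0], [0, 0, 0, 0.003, 0, 0, 0]]])

```text
clock: 20.8
position: [532.5, -101.3, 117.7]
ee_rot: [0.71, -0.704, 0.001, -0.0]
contact_force: [-2.5, 0.8, 6.5]
gripper_width: 0.2
```

Emit:
drive_tool(moves=[[[0, 0, 0.0003, 0.003, 0, 0, 0], [0, 0, 0.0003, 0.003, 0, 0, 0], [0, 0, 0.0003, 0.003, 0, 0, 0]]])

```text
clock: 21.1
position: [533.0, -101.6, 112.9]
ee_rot: [0.711, -0.703, 0.003, -0.002]
contact_force: [-2.7, 1.8, 11.0]
gripper_width: -0.3
```

Emit:
drive_tool(moves=[[[0, 0, 0.0003, 0.0025, 0, 0, 0], [0, 0, 0.0003, 0.002, 0, 0, 0]]])

```text
clock: 21.3
position: [533.5, -101.8, 112.3]
ee_rot: [0.711, -0.703, 0.005, -0.002]
contact_force: [-3.7, 1.8, 12.8]
gripper_width: -0.3
```

Emit:
drive_tool(moves=[[[0, 0, 0.0004, 0.002, -0.002, 0, 0], [0, 0, 0.0004, 0.002, -0.002, 0, 0], [0, 0, 0.0004, 0.002, -0.002, 0, 0]]])

```text
clock: 21.6
position: [534.1, -102.0, 112.7]
ee_rot: [0.712, -0.702, 0.005, -0.002]
contact_force: [-3.2, 1.8, 11.2]
gripper_width: -0.3
```

Emit:
drive_tool(moves=[[[0, 0, 0.0005, 0.0025, -0.002, 0, 0], [0, 0, 0.0005, 0.0022, -0.002, 0, 0], [0, 0, 0.0005, 0.0022, -0.002, 0, 0]]])

```text
clock: 21.9
position: [534.6, -102.3, 112.5]
ee_rot: [0.713, -0.701, 0.006, -0.002]
contact_force: [-3.6, 2.4, 11.4]
gripper_width: 0.4
```

Emit:
drive_tool(moves=[[[0, 0, 0.0005, 0.0022, -0.002, 0, 0], [0, 0, 0.0005, 0.0022, -0.002, 0, 0], [0, 0, 0.0005, 0.0022, -0.002, 0, 0], [0, 0, 0.0005, 0.0022, -0.002, 0, 0]]])

```text
clock: 22.3
position: [535.4, -102.5, 112.8]
ee_rot: [0.714, -0.7, 0.008, -0.001]
contact_force: [-4.6, 0.3, 12.2]
gripper_width: -0.2
```

Emit:
drive_tool(moves=[[[0, 0, 0.0005, 0.0022, -0.002, 0, 0], [0, 0, 0.0005, 0.0022, -0.002, 0, 0]]])

```text
clock: 22.5
position: [535.9, -102.7, 113.0]
ee_rot: [0.715, -0.699, 0.008, -0.001]
contact_force: [-3.8, 1.8, 12.5]
gripper_width: -0.2
```

Run:
```python
from h import *
im,d=cap('scene','s7'); cv2.imwrite('pics/s7c.png',cv2.resize(im[120:280,200:400,::-1],None,fx=4,fy=3.6,interpolation=cv2.INTER_CUBIC)); to(531.5,-102.5,160)
```

```text
clk 22.55 pos [ 535.9 -102.7  113. ] w -0.1 F [-4.06  1.64 13.07] j [ 0.11  0.36 -0.36  0.02 -0.83 -0.1 ]
d tool mm [  0.2   3.7 -47.1] rotvec [-0.0137 -0.0098  0.0219]
```

View pics/s7c.png

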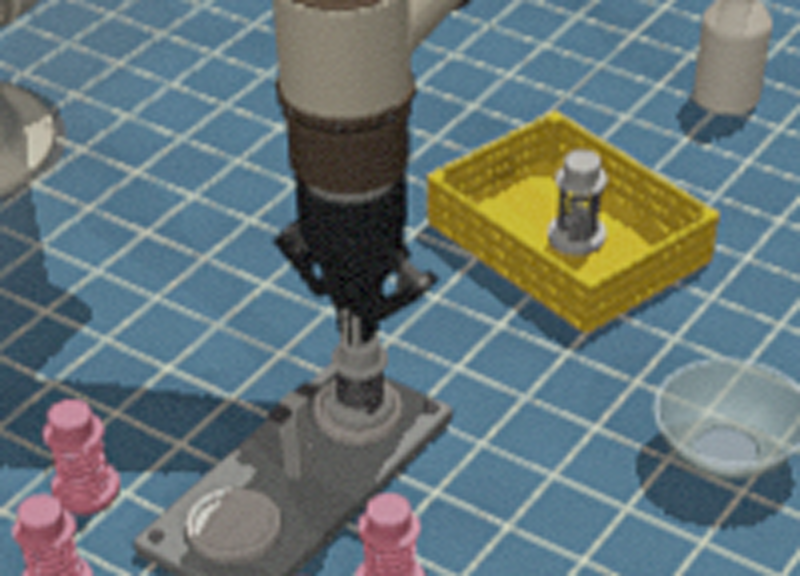

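Loaded at 11–13 N for over a second, the left cap stays at z≈113, above the mark. The tired buffer stands in the basket at crop (577,215). Retreating.

Emit:
drive_tool(moves=[[[0, 0, 0, -0.005, 0, 0, 0], [0, 0, 0, -0.01, 0, 0, 0], [0, 0, 0, -0.02, 0, 0, 0], [0, 0, 0, -0.03, 0, 0, 0], [0, 0, 0, -0.03, 0, 0, 0], [0, 0, 0.03, -0.02, 0, 0, 0], [0, 0, 0.03, -0.001, 0, 0, 0], [0, 0, 0.03, -0.001, 0, 0, 0], [0, 0, 0.03, -0.001, 0, 0, 0], [0, 0, 0, -0.001, 0, 0, 0]]])

```text
clock: 23.55
position: [411.2, -104.3, 236.6]
ee_rot: [0.714, -0.7, 0.01, -0.004]
contact_force: [0.5, -0.5, 0.8]
gripper_width: -0.3
```

Run:
```python
from h import *
im,d=cap('scene','s8'); cv2.imwrite('pics/s8c.png',cv2.resize(im[120:360,180:420,::-1],None,fx=2.5,fy=2.5,interpolation=cv2.INTER_CUBIC)); to(531.5,-102.5,160)
W=world('scene',d).reshape(-1,3)
for n,c,z in(('L',(531.5,-102.5),(119,126)),('basket',(548,194),(96,105)),('basketfoot',(548,194),(8,16))):
    k=(np.hypot(W[:,0]-c[0],W[:,1]-c[1])<32)&(W[:,2]>z[0])&(W[:,2]<z[1]); w=W[k]; print(n,k.sum(),w.mean(0).round(1),((w.min(0)+w.max(0))/2).round(1))
```

```text
clk 23.6 pos [ 413.2 -104.3  237.2] w -0.1 F [ 0.3  -0.29  1.06] j [ 0.15  0.02 -0.45  0.01 -1.08 -0.13]
d tool mm [   0.  -116.6   79.8] rotvec [-0.0219 -0.0091  0.0213]
L 56 [ 533.6 -103.1  122.4] [ 533.  -103.3  122.5]
basket 49 [551.3 192.5 100.1] [549.6 193.3  99.9]
basketfoot 63 [552.8 188.   12.7] [545.3 193.5  12. ]
```

View pics/s8c.png

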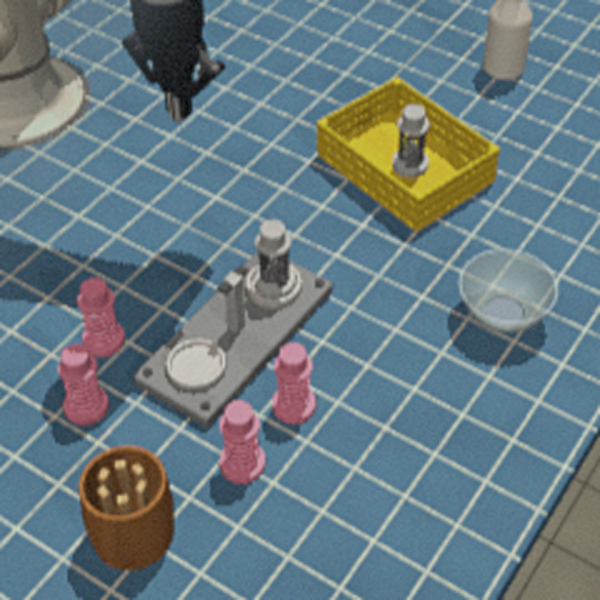

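The left buffer is upright in its seat with its cap top back at z≈122. The tired one stands in the basket with its cap top at z≈100, which is a 4 mm floor plus 96 mm. The bowl, jar and bottle are untouched and the arm is clear.

```bash
python3 -c "
from bench import arm; print(arm.job_done())"
```

```text
the job is handed in; nothing more can be done
None
```

The job is done and handed in. The right buffer was the tired one, and it now stands in the peg basket. The sound one is still in its left seat.

- **Left buffer, first load:** at about 11–12 N its cap top stayed at z≈112–114 mm, above the mark at 105.5 mm. It is sound.
- **Right buffer:** at about 12 N, held for roughly a second, its cap top sank to z≈97 mm, below the mark. It is tired.
- **Move to the basket:** I gripped the tired buffer by its cap and lowered it until I felt about 5 N of floor contact, then let go.
- **Left buffer, second load:** at 11–13 N for over a second, with the tired one in the basket, its cap top stayed at about 112–113 mm.

In the last picture, the basket buffer stands upright near the middle with its cap top at z≈100 mm, as expected. The left buffer is upright in its seat with its cap top back at about 122 mm. The bowl, jar and bottle look untouched, and the arm is clear. The clock read about 24 s of the 72 s allowed.

During the loads the tool drifted about 1–4 mm sideways, tilted slightly and pushed sideways with 3–5 N. The left cap measured within about 2 mm of its original spot afterwards. No check failed.

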